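# Slide the dust lid shut over the brass wheel

## Task

One of the two wooden parts boxes on the bench has a brass gear wheel in its open end. Press down on the flush metal lid of that box and slide it fully shut over the wheel, then take the hand away. Leave the lid of the other box, the one with the steel arbors, where it is.

Things in the scene. Friction and masses are not known exactly. Their poses are not given: they have to be found in the camera images.
- wheel_box: Wooden box to close, fixed to the bench, 250 (x) by 104 (y) mm, rim 42 mm high. Origin: centre of its underside, z up. Opening: x -115 to +15 mm, 84 mm wide, with a 40 mm brass gear wheel at x -91 mm. From x +15 to +125 mm a fixed wooden deck covers it, its top at 45 mm; the lid slides under it. A loose brass bushing, 26 mm across, 18 high, stands on the deck at x +75 to +95 mm.
- wheel_lid (a joint): Slide of the wheel box's lid along the box's x (m): 0 = fully shut, at a hard stop at the -x end; grows as the lid goes to +x under the deck, at most 0.078; starts at 0.048 to 0.075. No handle: press down on it and drag it towards -x. It takes about 1.2 N to slide, so a press of 5 to 12 N is enough; it stays where it is left.
- wheel_lid_grooves (a point): Where to press: middle of the shallow thumb grooves (26 by 34 mm, not raised) on top of the bare-metal lid, 81 mm wide, 42 mm above the bench, flush with the rim. Moves with the lid; axes as the box's. Leading edge 35 mm away to -x; deck's edge 20 to 47 mm to +x at the start. Shut, it is at x -80 mm of the box. Springy: the lid sinks 0.4 mm per N, at most 5 mm.
- arbor_lid_grooves (a point): The same point on the lid of the other box, to be left alone. That box is built the same, stands elsewhere at its own angle, its lid also partly open, and holds five thin steel arbors side by side instead of the wheel (it has a like bushing on its deck).

How it is judged:
At the end, for the whole second after the job is handed in: The wheel box's lid is shut to within 10 mm of its stop and the arbor box's lid is within 10 mm of where it started (value of joint wheel_lid below 0.01 m and distance of arbor_lid_grooves from where it was at the start of the episode below 0.01 m); the robot touches nothing.
It fails at once if the arbor box's lid is shifted by more than 10 mm (distance of arbor_lid_grooves from where it was at the start of the episode above 0.01 m).
It also fails if it takes over 29 s, if anything falls off the work surface, if the arm or the gripper's body presses on something with over 40 N, if the wrist force passes 120 N, or if a joint passes its speed limit or range.

## Robot

A 6-joint arm with a two-finger parallel gripper is mounted at the origin on the work surface. World frame = base frame: x ahead of the robot, y to its left, z up, the work surface at z = 0. Lengths are in m, angles in rad, forces in N, time in s.
With the tool pointing down it reaches from about 0.25 to 0.8 m from the base axis. Payload 3.9 kg.
Tool frame: the origin (TCP) lies at the very end of the fingers, on their centre line; the grasp point (between the pads) lies 19 mm behind it; z points along the fingers, y is the direction in which the jaws open and shut (so a half turn about z gives the same grasp; the last joint's range is limited). The gripper opens to 85 mm and grips with 20 to 120 N. Pads are 22 mm wide; open, the fingers measure 114 mm over their backs; the gripper's body (76 mm by 85 mm) begins 54 mm behind the grasp point. The pads swing forward as they close: fully open they stand 13 mm farther back than shut.
Start: joints at [-1.157, 0.26, -0.138, 1.173, 0, 1.571], TCP at [0.211, -0.481, 0.231] pointing down, gripper open.
Joint ranges: [-2.78, 2.78], [-0.83, 1.72], [-1.28, 1.37], [-1.9, 2.12], [-1.57, 1.48], [-3.14, 3.14]. Speed limits (rad/s): [2.57, 2.57, 3.14, 3.14, 3.14, 3.14].

## Interface

Orientations are given as a unit quaternion [x, y, z, w].
In Python, from rig import arm gives the robot as it stands.
- The arm moves only by the tool carry_out, never from a script. Its argument "increments" is text: rows parted by semicolons, each of 7 numbers parted by spaces: the turn, a rotation vector about the world's x, y, z each as a share of 120 degrees, from -1 to 1, then the shift along the world's x, y, z each as a share of 50 cm, from -1 to 1, then the closure, from 0 (fully open) to 1 (shut). A call has exactly 8 rows; each row is the pose to reach, as a shift and turn from the pose commanded when the call began; what a row does not reach only later rows make up. A row lasts 1/12 s, in which the tool goes at most 41.7 mm and 7.16 degrees, less where a joint would pass 70% of its speed; a pose out of reach is approached as far as the arm can. A call with a number of a shift or a turn outside -1 to 1 is refused whole. A call with a gripper value outside its range is refused whole. The fingers move at their own pace and stop on an object; the grip force is fixed at half the most. Time passes only in rows, so rows that repeat a pose let the fingers close, or fill a call up. It gives the time, the measured TCP pose, the force and the opening at its end, in the units of the state.
- arm.get_obs(): the state, without advancing time (a new reading comes with each control period).
- arm.capture(name): name is "side" or "top" or "wrist"; returns a dict with "image" (480x640x3 uint8, blue, green, red), "fx", "fy", "cx", "cy" (pixels), "R" (3x3) and "t" (3): a world point X has camera coordinates R X + t; the wrist camera has in their place "mount" (4x4, takes a point from camera to tool coordinates, whose origin is the TCP and whose axes are the flange's). Camera axes: x right, y down, z forward; pixel columns grow to the right and rows downward; lengths in m; the calibration is good to about 2 mm. A picture is of the moment at which its call begins: read the wrist's pose just before it. There is no depth.
- arm.job_done(): hands the job in, once; it reports no verdict.
Trained networks look in a picture, given as the dict that the camera call returned (one of the last four; its "shot" number tells which), for a name from the list of things; names that differ only in an ending like _2 or _b are one class to them, and where a whole thing is asked for, a point or a joint stands for the part that bears it (a point fixed in the world has none). Each returns a list of dicts, best first, with "conf" (0 to 1); they miss things now and then, are a little off and sometimes report something else, mostly with a low value. They report only what shows in the picture. A call takes as long as a camera call.
- arm.search_frame(picture, query): "position" ([column, row] in pixels, amid what is visible of it).
The state is a dict: "time": time; "q": joint angles; "dq": joint speeds; "effort": joint torques, N m; "tcp_pos": TCP position; "eef_rot": TCP orientation; "force": force on the tool from outside, world axes, zero at the start; "moment": the same for the moment, N m; "gripper_width": finger opening in m.
Only numpy, scipy, OpenCV 4.12 (cv2) and the standard library are available. Lean on these libraries where they do the work, as an engineer would, in place of code of your own. Each camera call takes 0.05 s, during which the arm holds its last target.

## Working session

There is one attempt and no reset: what is moved stays moved. The work goes in short steps, Python scripts to look and compute and a tool call to move; the robot and the scene stay as the last step left them, time stands still between calls to the robot, and variables do not carry over. Pictures are saved under pics/ and viewed, and the job is handed in when it is done.

Besides the shell and the picture viewer there is one more tool, called by a JSON object that holds its "fn" and its "kwargs". carry_out: Moves the arm, as the interface text tells. Its arguments: {"type":"object","properties":{"increments":{"type":"string"}},"required":["increments"]}

```bash
mkdir -p pics; cat > h.py <<'E'
import numpy as np,cv2
from rig import arm
def save(p,n): cv2.imwrite(f'pics/{n}.png',p['image'])
def ray(p,uv,z):
    R=np.array(p['R']);t=np.array(p['t']).ravel()
    d=R.T@np.array([(uv[0]-p['cx'])/p['fx'],(uv[1]-p['cy'])/p['fy'],1]);c=-R.T@t
    return c+d*(z-c[2])/d[2]
def proj(p,X):
    c=np.array(p['R'])@X+np.array(p['t']).ravel();return [p['fx']*c[0]/c[2]+p['cx'],p['fy']*c[1]/c[2]+p['cy']]
E
python3 - <<'E'
from h import *
np.set_printoptions(precision=4,suppress=True)
o=arm.get_obs();print(o)
for n in('top','side'):
    p=arm.capture(n);save(p,n+'1');print({k:p[k] for k in p if k!='image'})
    for q in('wheel_box','wheel_lid','wheel_lid_grooves','arbor_lid_grooves'):
        r=arm.search_frame(p,q)
        print(n,q,[(x['position'],x['conf'],ray(p,x['position'],.042)) for x in r])
E
```

```text
{'time': 0.0, 'q': array([-1.157 ,  0.2607, -0.1394,  1.1727,  0.    ,  1.5708]), 'dq': array([-0.0008,  0.0001, -0.0019,  0.0017,  0.0014, -0.0006]), 'effort': array([ -0.0003, -40.5678,  25.3921,   0.0189,   0.0001,   0.    ]), 'tcp_pos': array([ 0.2108, -0.4801,  0.2305]), 'eef_rot': array([ 0.9787,  0.2054, -0.0002, -0.001 ]), 'force': array([-1.2841, -0.2173,  0.3167]), 'moment': array([-0.031 ,  0.0136,  0.0149]), 'gripper_width': 0.08517784645733957}
{'fx': 442.664274311465, 'fy': 442.664274311465, 'cx': 314.6084718442495, 'cy': 234.85408842659612, 'R': array([[-0.0155, -0.9998,  0.0113],
       [-0.9982,  0.0148, -0.0582],
       [ 0.058 , -0.0122, -0.9982]]), 't': array([-0.0305,  0.5404,  0.9707]), 'shot': 1}
top wheel_box [([203.5, 213.2], 0.65, array([0.589, 0.202, 0.042]))]
top wheel_lid [([196.3, 219.0], 0.66, array([0.5766, 0.2176, 0.042 ]))]
top wheel_lid_grooves [([199.7, 218.5], 0.64, array([0.5776, 0.2102, 0.042 ]))]
top arbor_lid_grooves [([416.5, 227.1], 0.84, array([ 0.552 , -0.2605,  0.042 ])), ([201.9, 212.4], 0.71, array([0.5908, 0.2055, 0.042 ]))]
{'fx': 477.4397782319951, 'fy': 477.4397782319951, 'cx': 321.5645170868504, 'cy': 245.51393363718336, 'R': array([[ 0.9987, -0.0516,  0.0024],
       [-0.0318, -0.6513, -0.7581],
       [ 0.0406,  0.7571, -0.6521]]), 't': array([-0.5096,  0.0528,  0.9436]), 'shot': 2}
side wheel_box [([351.9, 195.0], 0.97, array([0.5878, 0.1782, 0.042 ]))]
side wheel_lid [([348.0, 185.9], 0.62, array([0.5824, 0.2152, 0.042 ]))]
side wheel_lid_grooves [([342.5, 185.7], 0.88, array([0.5698, 0.2166, 0.042 ]))]
side arbor_lid_grooves [([358.0, 361.2], 0.79, array([ 0.5525, -0.2684,  0.042 ]))]
```

View pics/top1.png

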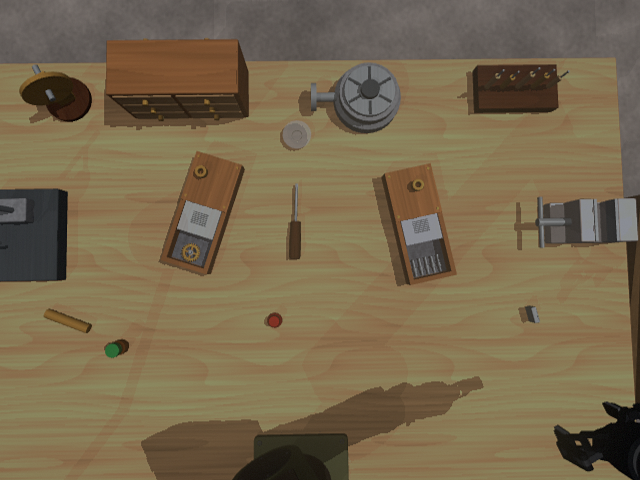

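View pics/side1.png

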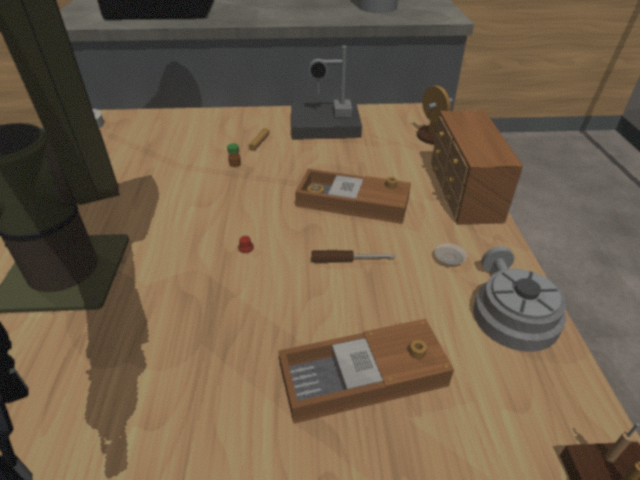

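The gear wheel is in the left box in the top picture (wheel at about pixel 191,252, grooves at about 200,218). The arbor box is on the right, at about 420,225. I'll zoom in on the wheel box.

```bash
python3 - <<'E'
import cv2
a=cv2.imread('pics/top1.png')[140:290,140:260]
b=cv2.imread('pics/side1.png')[160:230,280:420]
cv2.imwrite('pics/z1.png',cv2.resize(a,None,fx=4,fy=4,interpolation=2))
cv2.imwrite('pics/z2.png',cv2.resize(b,None,fx=5,fy=5,interpolation=2))
E
```

```text
(no output)
```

View pics/z1.png

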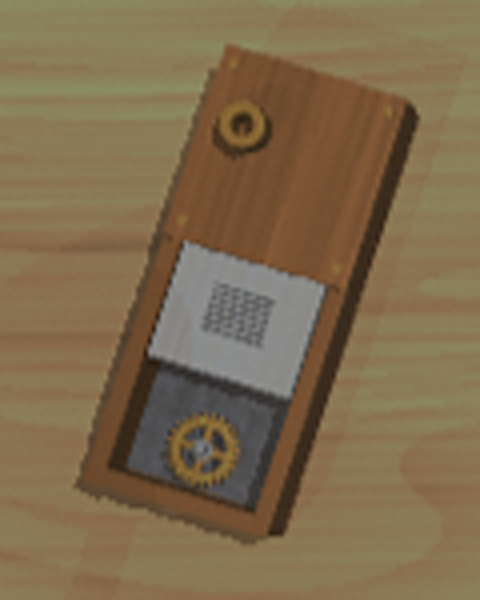

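View pics/z2.png

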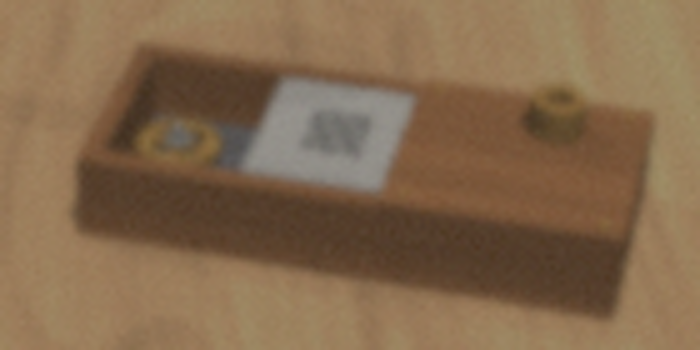

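```bash
python3 - <<'E'
from h import *
np.set_printoptions(precision=4,suppress=True)
p=arm.capture('top');s=arm.capture('side')
f=lambda u,v,z:ray(p,(140+(u-1.5)/4,140+(v-1.5)/4),z)
g=lambda u,v,z:ray(s,(280+(u-2)/5,160+(v-2)/5),z)
BL,BR,DR,DL=f(80,487,.042),f(258,542,.042),f(405,103,.045),f(228,45,.045)
G=f(239,315,.042);LL=f(149,360,.042);LR=f(294,398,.042)
ax=(DL+DR-BL-BR)/2;print(np.linalg.norm(ax[:2]),np.degrees(np.arctan2(ax[1],ax[0])),np.linalg.norm((BL-BR)[:2]),np.degrees(np.arctan2(*(DL-BL)[1::-1])),np.degrees(np.arctan2(*(DR-BR)[1::-1])))
c=(BL+BR+DL+DR)/4;a=ax[:2]/np.linalg.norm(ax[:2]);n=np.array([-a[1],a[0]])
print('c',c,a)
for P in(G,LL,LR,f(180,240,.042),f(327,285,.042),g(337,134,.042),g(244,172,.042),g(277,80,.042),g(383,190,.042),g(415,95,.042)): print(P,(P-c)[:2]@a,(P-c)[:2]@n)
E
```

```text
0.25143635625856964 -18.67043784598864 0.10044413846158817 -18.528240271734543 -18.813709108763597
c [0.5897 0.2083 0.0435] [ 0.9474 -0.3201]
[0.5779 0.2109 0.042 ] -0.012061787251587613 -0.0013013298198220396
[0.5541 0.2595 0.042 ] -0.05009177597069729 0.03708796999597361
[0.5324 0.1813 0.042 ] -0.0456654017631026 -0.04393736409561595
[0.6192 0.2429 0.042 ] 0.01689510578258175 0.04219263508779207
[0.5935 0.1633 0.042 ] 0.018028011436162207 -0.04141313254891166
[0.5799 0.2133 0.042 ] -0.010861593426777647 0.0015693300085808672
[0.5352 0.1846 0.042 ] -0.04411712515694822 -0.03987586062169196
[0.5556 0.2605 0.042 ] -0.04900603679122098 0.038559212120333405
[0.5964 0.1676 0.042 ] 0.019326687798776745 -0.03646045296072628
[0.6197 0.2443 0.042 ] 0.01689090227303488 0.04376610597658878
```

{"fn": "carry_out", "kwargs": {"increments": "0 0 -0.043 0.035 0.07 0 1;0 0 -0.087 0.07 0.14 0 1;0 0 -0.13 0.105 0.21 0 1;0 0 -0.174 0.14 0.28 0 1;0 0 -0.217 0.175 0.35 0 1;0 0 -0.26 0.21 0.42 0 1;0 0 -0.304 0.245 0.49 0 1;0 0 -0.348 0.28 0.56 0 1"}}

```text
time: 1.27
tcp_pos: [0.351, -0.2002, 0.2316]
eef_rot: [0.987, -0.158, 0.0, 0.0]
force: [1.0, -0.6, -0.7]
gripper_width: -0.0003
```

{"fn": "carry_out", "kwargs": {"increments": "0 0 0 0.035 0.07 0 1;0 0 0 0.07 0.14 0 1;0 0 0 0.105 0.21 0 1;0 0 0 0.14 0.28 0 1;0 0 0 0.175 0.35 0 1;0 0 0 0.21 0.42 0 1;0 0 0 0.245 0.49 0 1;0 0 0 0.28 0.56 0 1"}}

```text
time: 1.93
tcp_pos: [0.4257, -0.1039, 0.2313]
eef_rot: [0.991, -0.131, 0.002, -0.017]
force: [0.3, -0.2, 0.8]
gripper_width: -0.0
```

{"fn": "carry_out", "kwargs": {"increments": "0 0 0 0 0 0 1;0 0 0 0 0 0 1;0 0 0 0 0 0 1;0 0 0 0 0 0 1;0 0 0 0 0 0 1;0 0 0 0 0 0 1;0 0 0 0 0 0 1;0 0 0 0 0 0 1"}}

```text
time: 2.6
tcp_pos: [0.4256, -0.1027, 0.2314]
eef_rot: [0.991, -0.13, 0.002, -0.017]
force: [-0.6, 0.3, 0.2]
gripper_width: -0.0001
```

```bash
python3 - <<'E'
from h import *
np.set_printoptions(precision=4,suppress=True)
o=arm.get_obs();print(o['q'],o['tcp_pos'],o['eef_rot'],o['time'])
E
```

```text
[-0.2622  0.1114 -0.3282  1.132   0.0348  3.1406] [ 0.4256 -0.1027  0.2314] [ 0.9913 -0.1302  0.0019 -0.0173] 2.6
```

The last joint has hit its limit. I'll use a yaw 90° away instead, about 72°, which works equally well with shut fingers.

```bash
python3 - <<'E'
from h import *
from scipy.spatial.transform import Rotation as Ro
o=arm.get_obs();R=Ro.from_quat(o['eef_rot'])
y=np.radians(72);T=Ro.from_matrix(np.array([[np.cos(y),np.sin(y),0],[np.sin(y),-np.cos(y),0],[0,0,-1]]))
r=(T*R.inv()).as_rotvec(degrees=True);print(r/120,(np.array([.575,.212,.12])-o['tcp_pos'])/.5)
E
```

```text
[-0.01590296 -0.00909506  0.72466554] [ 0.2988444   0.62939964 -0.22276705]
```

{"fn": "carry_out", "kwargs": {"increments": "-0.001 -0.0006 0.045 0.019 0.039 0 1;-0.002 -0.0011 0.09 0.037 0.078 0 1;-0.003 -0.0017 0.136 0.056 0.116 0 1;-0.004 -0.0023 0.181 0.075 0.155 0 1;-0.005 -0.0028 0.226 0.094 0.194 0 1;-0.006 -0.0034 0.272 0.112 0.233 0 1;-0.007 -0.004 0.317 0.131 0.271 0 1;-0.008 -0.0045 0.362 0.15 0.31 0 1"}}

```text
time: 3.27
tcp_pos: [0.501, 0.0533, 0.2314]
eef_rot: [0.969, 0.248, 0.001, -0.009]
force: [0.7, -1.1, -0.2]
gripper_width: -0.0001
```

{"fn": "carry_out", "kwargs": {"increments": "-0.001 -0.0006 0.045 0.019 0.04 -0.02 1;-0.002 -0.0011 0.09 0.037 0.08 -0.05 1;-0.003 -0.0017 0.136 0.056 0.12 -0.08 1;-0.004 -0.0023 0.181 0.075 0.16 -0.11 1;-0.005 -0.0028 0.226 0.094 0.2 -0.14 1;-0.006 -0.0034 0.272 0.112 0.24 -0.17 1;-0.007 -0.004 0.317 0.131 0.28 -0.2 1;-0.008 -0.0045 0.362 0.149 0.32 -0.223 1"}}

```text
time: 3.93
tcp_pos: [0.575, 0.2132, 0.1183]
eef_rot: [0.808, 0.589, -0.001, 0.0]
force: [0.2, 0.2, 0.4]
gripper_width: -0.0001
```

```bash
python3 - <<'E'
from h import *
from scipy.spatial.transform import Rotation as Ro
np.set_printoptions(precision=4,suppress=True)
o=arm.get_obs();print(o['q'],o['tcp_pos'],o['time'],o['force']);print(Ro.from_quat(o['eef_rot']).as_matrix())
p=arm.capture('side');b=p['image'][120:240,260:420];cv2.imwrite('pics/s2.png',cv2.resize(b,None,fx=5,fy=5,interpolation=2))
E
```

```text
[ 0.3554  0.4743 -0.1124  0.9856 -0.0004  2.2369] [0.575  0.2132 0.1183] 3.9333 [0.204  0.164  0.3563]
[[ 0.3057  0.9521 -0.0013]
 [ 0.9521 -0.3057 -0.0009]
 [-0.0013 -0.0009 -1.    ]]
```

View pics/s2.png

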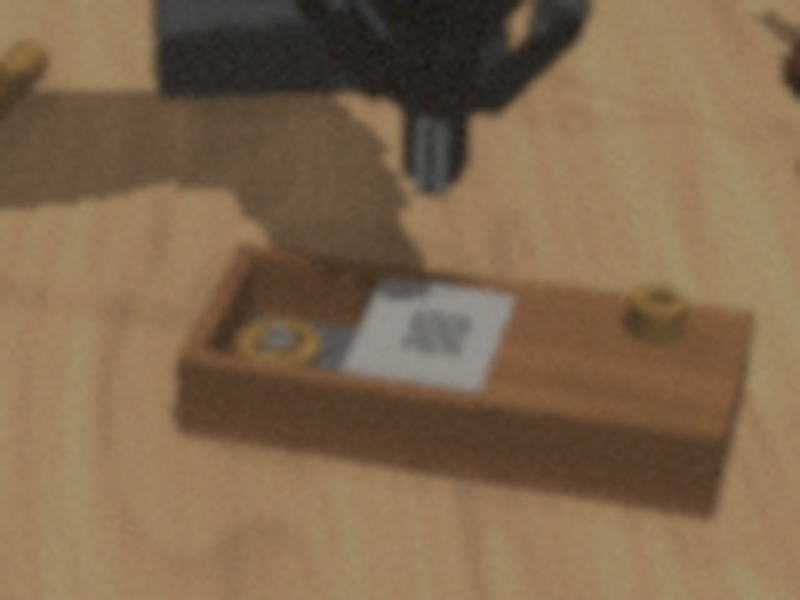

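The shut fingers, with tips at about pixel (432,190), hang over the lid and the grooves at about (437,333). Next I lower the hand.

{"fn": "carry_out", "kwargs": {"increments": "0 0 0 0 0 -0.03 1;0 0 0 0 0 -0.06 1;0 0 0 0 0 -0.09 1;0 0 0 0 0 -0.115 1;0 0 0 0 0 -0.13 1;0 0 0 0 0 -0.138 1;0 0 0 0 0 -0.142 1;0 0 0 0 0 -0.144 1"}}

```text
time: 4.65
tcp_pos: [0.5754, 0.2123, 0.0481]
eef_rot: [0.809, 0.587, 0.0, 0.0]
force: [0.2, -0.6, -1.0]
gripper_width: -0.0003
```

{"fn": "carry_out", "kwargs": {"increments": "0 0 0 0 0 -0.001 1;0 0 0 0 0 -0.002 1;0 0 0 0 0 -0.003 1;0 0 0 0 0 -0.004 1;0 0 0 0 0 -0.005 1;0 0 0 0 0 -0.006 1;0 0 0 0 0 -0.007 1;0 0 0 0 0 -0.008 1"}}

```text
time: 5.32
tcp_pos: [0.5751, 0.2123, 0.0438]
eef_rot: [0.809, 0.587, -0.0, 0.0]
force: [-0.2, -0.3, -0.4]
gripper_width: -0.0001
```

{"fn": "carry_out", "kwargs": {"increments": "0 0 0 0 0 -0.001 1;0 0 0 0 0 -0.002 1;0 0 0 0 0 -0.003 1;0 0 0 0 0 -0.004 1;0 0 0 0 0 -0.005 1;0 0 0 0 0 -0.006 1;0 0 0 0 0 -0.007 1;0 0 0 0 0 -0.007 1"}}

```text
time: 5.98
tcp_pos: [0.5752, 0.2122, 0.0406]
eef_rot: [0.809, 0.587, -0.0, 0.0]
force: [-0.2, -0.1, 4.3]
gripper_width: -0.0003
```

{"fn": "carry_out", "kwargs": {"increments": "0 0 0 0 0 -0.001 1;0 0 0 0 0 -0.002 1;0 0 0 0 0 -0.003 1;0 0 0 0 0 -0.0036 1;0 0 0 0 0 -0.0036 1;0 0 0 0 0 -0.0036 1;0 0 0 0 0 -0.0036 1;0 0 0 0 0 -0.0036 1"}}

```text
time: 6.65
tcp_pos: [0.5755, 0.2122, 0.0392]
eef_rot: [0.809, 0.587, 0.0, 0.0]
force: [-0.8, -0.1, 6.9]
gripper_width: -0.0
```

{"fn": "carry_out", "kwargs": {"increments": "0 0 0 -0.0057 0.0019 -0.001 1;0 0 0 -0.0114 0.0037 -0.001 1;0 0 0 -0.017 0.0056 -0.001 1;0 0 0 -0.023 0.0075 -0.001 1;0 0 0 -0.0285 0.0094 -0.001 1;0 0 0 -0.034 0.0112 -0.001 1;0 0 0 -0.04 0.013 -0.001 1;0 0 0 -0.0456 0.015 -0.001 1"}}

```text
time: 7.32
tcp_pos: [0.5539, 0.2193, 0.0391]
eef_rot: [0.81, 0.587, 0.001, 0.002]
force: [1.3, -2.0, 6.0]
gripper_width: -0.0
```

```bash
python3 - <<'E'
from h import *
p=arm.capture('side');b=p['image'][120:240,260:420];cv2.imwrite('pics/s3.png',cv2.resize(b,None,fx=5,fy=5,interpolation=2))
E
```

```text
(no output)
```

View pics/s3.png

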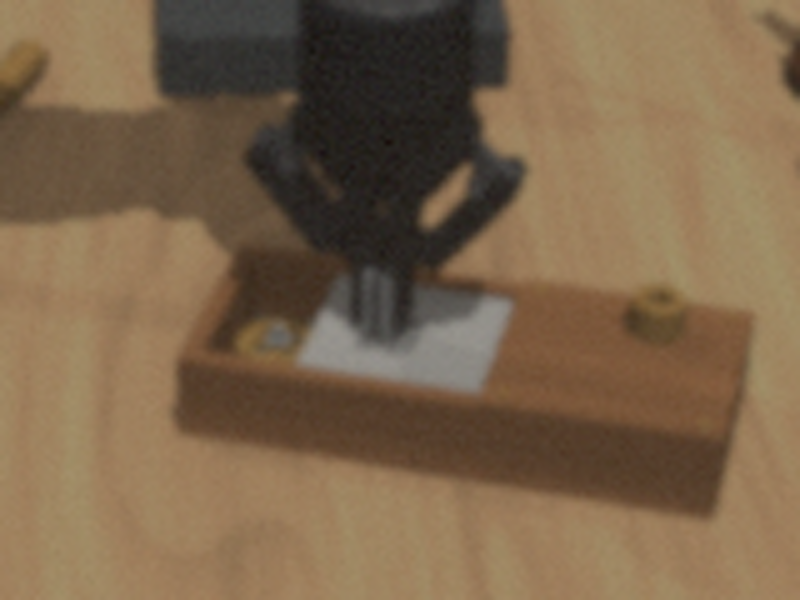

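The lid moves with the fingers: its leading edge went from about pixel 343 to 298 at the bottom. I continue with the same slide.

{"fn": "carry_out", "kwargs": {"increments": "0 0 0 -0.0057 0.0019 -0.001 1;0 0 0 -0.0114 0.0037 -0.001 1;0 0 0 -0.017 0.0056 -0.001 1;0 0 0 -0.023 0.0075 -0.001 1;0 0 0 -0.0285 0.0094 -0.001 1;0 0 0 -0.034 0.0112 -0.001 1;0 0 0 -0.04 0.013 -0.001 1;0 0 0 -0.0456 0.015 -0.001 1"}}

```text
time: 8.03
tcp_pos: [0.5312, 0.2268, 0.0387]
eef_rot: [0.81, 0.587, 0.001, 0.002]
force: [-0.8, -3.1, 6.9]
gripper_width: -0.0001
```

{"fn": "carry_out", "kwargs": {"increments": "0 0 0 -0.0057 0.0019 0 1;0 0 0 -0.0114 0.0037 0 1;0 0 0 -0.017 0.0056 0 1;0 0 0 -0.023 0.0075 0 1;0 0 0 -0.0285 0.0094 0 1;0 0 0 -0.034 0.0112 0 1;0 0 0 -0.04 0.013 0 1;0 0 0 -0.043 0.014 0 1"}}

```text
time: 8.7
tcp_pos: [0.5114, 0.2341, 0.0391]
eef_rot: [0.81, 0.587, 0.003, 0.003]
force: [4.0, -2.9, 6.8]
gripper_width: 0.0002
```

```bash
python3 - <<'E'
from h import *
print(arm.get_obs()['force'])
p=arm.capture('side');b=p['image'][120:240,260:420];cv2.imwrite('pics/s4.png',cv2.resize(b,None,fx=5,fy=5,interpolation=2))
E
```

```text
[ 3.98005417 -2.92784997  6.8060048 ]
```

View pics/s4.png

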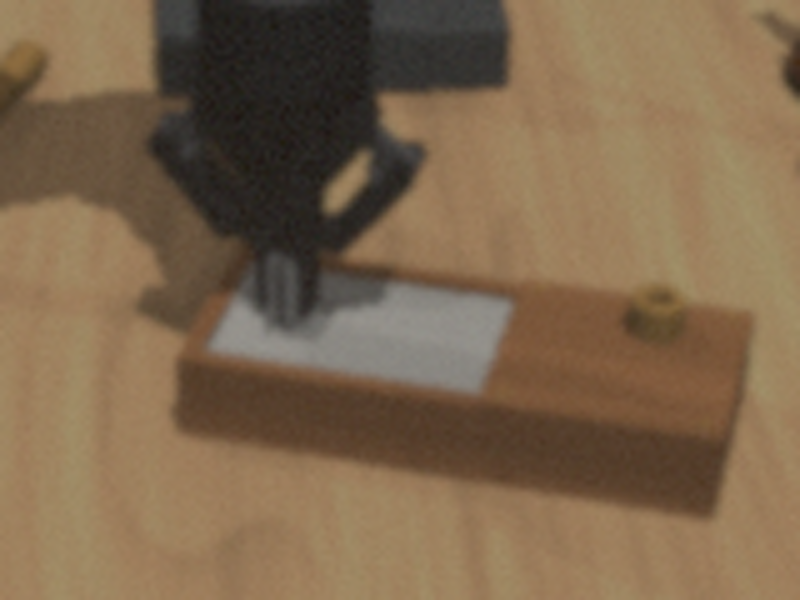

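No gap is left, and the horizontal force rose to about 5 N, which fits the hard stop. I push 3 mm more to be sure, then lift.

{"fn": "carry_out", "kwargs": {"increments": "0 0 0 -0.003 0.001 0 1;0 0 0 -0.006 0.002 0 1;0 0 0 -0.006 0.002 0 1;0 0 0 -0.006 0.002 0 1;0 0 0 -0.006 0.002 0.004 1;0 0 0 -0.006 0.002 0.008 1;0 0 0 -0.006 0.002 0.016 1;0 0 0 -0.006 0.002 0.03 1"}}

```text
time: 9.42
tcp_pos: [0.5035, 0.2347, 0.0517]
eef_rot: [0.809, 0.587, -0.002, -0.0]
force: [0.2, -0.2, 0.2]
gripper_width: 0.0002
```

{"fn": "carry_out", "kwargs": {"increments": "0 0 0 0 0 0.03 1;0 0 0 0 0 0.06 1;0 0 0 0 0 0.1 1;0 0 0 0 0 0.14 1;0 0 0 -0.04 0 0.18 1;0 0 0 -0.08 0 0.22 1;0 0 0 -0.12 0 0.24 1;0 0 0 -0.16 0 0.24 1"}}

```text
time: 10.08
tcp_pos: [0.4253, 0.2359, 0.1751]
eef_rot: [0.809, 0.587, 0.002, 0.0]
force: [0.2, -0.8, -0.7]
gripper_width: -0.0005
```

{"fn": "carry_out", "kwargs": {"increments": "0 0 0 -0.03 -0.05 0 1;0 0 0 -0.06 -0.1 0 1;0 0 0 -0.09 -0.15 0 1;0 0 0 -0.12 -0.2 0 1;0 0 0 -0.13 -0.24 0 1;0 0 0 -0.13 -0.28 0 1;0 0 0 -0.13 -0.28 0 1;0 0 0 -0.13 -0.28 0 1"}}

```text
time: 10.75
tcp_pos: [0.3594, 0.0948, 0.1727]
eef_rot: [0.81, 0.586, -0.0, -0.0]
force: [0.1, -0.1, 0.6]
gripper_width: 0.0
```

```bash
python3 - <<'E'
from h import *
o=arm.get_obs();print(o['force'],o['tcp_pos'],o['time'])
p=arm.capture('top');print([(n,x['position'],x['conf']) for n in('wheel_lid_grooves','arbor_lid_grooves') for x in arm.search_frame(p,n)])
s=arm.capture('side')
a=cv2.resize(p['image'][140:290,140:260],None,fx=3,fy=3,interpolation=2);b=cv2.resize(p['image'][150:300,370:490],None,fx=3,fy=3,interpolation=2)
cv2.imwrite('pics/t5.png',np.hstack([a,b]))
E
```

```text
[ 0.07317256 -0.10992141  0.61425426] [0.35944497 0.09476336 0.17266878] 10.75
[('wheel_lid_grooves', [190.3, 233.2], 0.85), ('arbor_lid_grooves', [417.1, 231.0], 0.83)]
```

View pics/t5.png

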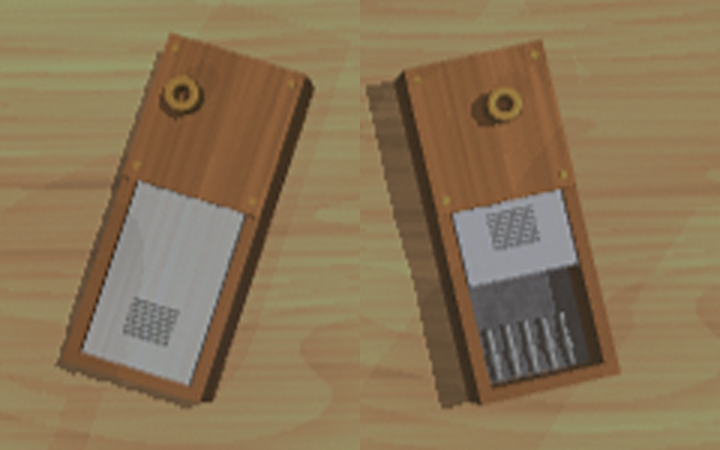

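The wheel box's lid is closed with no gap (grooves at about pixel 190,247 in the full picture). The arbor lid and both bushings haven't moved, and the arm is clear.

```bash
python3 -c "
from rig import arm
print(arm.job_done())"
```

```text
the job is handed in; nothing more can be done
None
```

The wheel box's lid is shut over the brass gear wheel. I pressed on its grooves with shut fingers at about 7 N and slid it about 68 mm to its stop. Then I lifted off, moved the hand clear and handed the job in at about 11 s.

**Last checks:**
- **Wheel box:** the top picture shows no gap at the closing end, and the sideways force rose to about 5 N at the end of the slide, which fits the hard stop. I didn't read the joint value itself.
- **Arbor box:** its lid looks unmoved, and the arm never went near it at low height.
- **Hand:** the fingers are clear, with about 0 N on them.

**Disagreements:**
- **Wheel lid:** the network put its grooves at pixel row 233, while I read row 247 in the picture. It had probably found the middle of the whole lid, and I went by the picture.
- **Arbor lid:** the network's reading differed by 4 pixel rows (about 8 mm) before and after. I took this as detection scatter, as nothing touched that box.
- **Last joint:** my first choice of hand yaw ran it up against its limit. The command was capped there, and I switched to a yaw 90° away.

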